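Clamp a game cartridge in the cam clamp and park the cam in its dwell

ROBOT

A 6-joint arm with a two-finger parallel gripper is mounted at the origin on the work surface. World frame = base frame: x ahead of the robot, y to its left, z up, the work surface at z = 0. Lengths are in m, angles in degrees, forces in N, time in s.
With the tool pointing down it reaches from about 0.25 to 0.725 m from the base axis. Payload 9.7 kg.
Tool frame: the origin (TCP) lies on the centre line of the jaws, within the pads' length; the fingertips stand 17 mm ahead of it and the grasp point (between the pads) lies 2 mm behind it (bot.tip_extent is the distance from the TCP to the fingertips, in m); z points along the fingers, y is the line along which they close (so a half turn about z gives the same grasp; the last joint's range is limited). The gripper opens to 85 mm and grips with 20 to 120 N. Pads are 22 mm wide; open, the fingers measure 114 mm over their backs; the gripper's body (76 mm by 85 mm) begins 54 mm behind the grasp point. The pads swing forward as they close: fully open they stand 13 mm farther back than shut.
Start: joints at [-71.677, 4.979, 10.078, 95.1, 0, 90], TCP at [0.173, -0.522, 0.248] pointing down, gripper open.
Joint ranges: [-179.16, 179.16], [-48.56, 103.87], [-65.8, 70.77], [-126.05, 130.52], [-82.76, 87.17], [-180, 180]. Speed limits (degrees/s): [127.2, 127.2, 147.25, 180, 180, 180].

INTERFACE

Orientations are given as [roll, pitch, yaw] about the fixed x, y, z axes, in that order (R = Rz(yaw) Ry(pitch) Rx(roll)).
In Python, from workcell import bot gives the robot as it stands.
- The arm moves only by the tool carry_out, never from a script. Its argument "moves" is text: rows parted by semicolons, each of 7 numbers parted by spaces: the shift along the tool's x, y, z in mm, then the turn, a rotation vector about the tool's x, y, z in degrees, then the finger opening in mm, from 0 to 85.4. A call has 1 to 20 rows; each row is the pose to reach, as a shift and turn from the pose commanded when the call began, along the tool's axes at that moment; what a row does not reach only later rows make up. A row lasts 1/10 s, in which the tool goes at most 50 mm and 8.59 degrees, less where a joint would pass 70% of its speed; a pose out of reach is approached as far as the arm can. A call with a gripper value outside its range is refused whole. The fingers move at their own pace and stop on an object; "force" is the grip in N (left out, the last holds). Time passes only in rows, so rows that repeat a pose let the fingers close. It gives the time, the measured TCP pose, the force, the opening and the grip force at its end, in the units of the state.
- bot.get_obs(): the state, without advancing time (a new reading comes with each control period).
- bot.camera(name): name is "side" or "top"; returns a dict with "img" (480x640x3 uint8, red, green, blue), "mtx" (3x3 intrinsics, pixels), "position" and "orientation" of the camera in the world. Camera axes: x right, y up, looking along -z (the intrinsics and any distortion apply to the point x, -y, -z); pixel columns grow to the right and rows downward; lengths in m; the calibration is good to about 2 mm. A picture is of the moment at which its call begins. There is no depth.
- bot.job_done(): hands the job in; it is judged then, once.
The state is a dict: "time": time; "q": joint angles; "qd": joint speeds; "joint_efforts": joint torques, N m; "ee_pos": TCP position; "tcp_rot": TCP orientation; "wrist_force": force on the tool from outside, world axes, zero at the start; "torque": the same for the moment, N m; "opening": finger opening in m; "grasp_force": force on a finger pad.
Only numpy, scipy, OpenCV 4.12 (cv2) and the standard library are available. Lean on these libraries where they do the work, as an engineer would, in place of code of your own. Each camera call takes 0.05 s, during which the arm holds its last target. There are 200 camera calls.

TASK

Take the yellow-labelled cartridge out of the rack, stand it upright in the nest of the hand-cranked cam clamp and let it go. Then turn the crank gently counter-clockwise (seen from above), without straining the sprung handle inwards or outwards, until the follower rests on the flat dwell of the orange cam, so that the red jaw stays firmly clamped on the cartridge after you let go. Leave the other cartridge, the joystick and the coaster where they are.

Things in the scene. Friction and masses are not known exactly. Their poses are not given: they have to be found in the camera images.
- cartridge: The matte black game cartridge with the yellow label, standing on its short edge in one of the two slots of the rack: 18 mm thick (its x), 66 mm wide (its y), 80 mm high (its z, up), 90 g. Origin at the centre of its underside. Take it by its thickness, near the top.
- other_cartridge: The same cartridge with a blue label, in the other slot of the rack. Must stay. Origin at the centre of its underside.
- rack: Fixed wooden rack, 150 x 86 x 26 mm. Two slots 23 x 74 mm, 20 mm deep, floor 6 mm above the board, centred 38 mm either side of the origin along its x. Origin at the centre of its underside.
- clamp: The fixed cam clamp on a blue base plate 250 x 100 x 12 mm (from 57 mm behind the origin to 193 mm ahead along its x). Origin on the board straight below the crank shaft; x points from the shaft along the follower to the nest, z up. Orange cam: low part, rise, flat dwell, steep fall. Let go on the rise, it springs back; past the dwell the crank jumps ahead and the jaw opens.
- shaft (a point): On the vertical crank shaft's axis, 80 mm above the board; axes as clamp. Cranking from the start: up to 52 degrees free (1 to 2 N at the handle), then the cam rises over 86 degrees (18 mm lift), the force along the handle's path growing to about 11 N; then the dwell, 24 degrees long: within 6 degrees the force drops to 1 to 2 N, and the crank stays where it is left.
- nest (a point): Centre of the nest floor, 12 mm above the board, 149 mm ahead of the shaft; axes as clamp. The cartridge stands here, thickness along the clamp's x. With the cam low the nest is 28 mm wide along x, from the jaw's face (14 mm before this point) to the steel backstop (14 mm beyond), both 46 mm high above the board. Along y: two ribs 10 mm high, 78 mm apart inside.
- jaw: Red jaw, face 50 x 30 mm, pushed by the follower through 4 N/mm springs. On the cam's rise it slides the cartridge to the backstop and stops there, well before the dwell; from then only its springs are pressed together, to about 30 N in the dwell. Origin below the shaft axis when the cam is low (face 135 mm ahead of it along x); axes as clamp.
- crank: Flat steel crank arm on top of the shaft. Origin on the shaft's axis at board height, x along the arm to the handle. At the start it points 59 to 163 degrees counter-clockwise of the clamp's x. It was set on the shaft by hand: its angle to the cam below differs by up to 29 degrees either way, so its angle does not tell where the dwell is; the force at the handle does.
- handle (a point): Middle of the crank's upright black handle: a freely spinning sleeve 20 mm in diameter, from 71 to 126 mm above the board, 65 mm from the shaft's axis when unstrained; this point is 103 mm above the board. It can be held from above, wrist unturned, while it goes round. It stays with the sprung spindle: see strain.
- joystick: Orange joystick, base 95 x 95 x 30 mm, 116 mm high. Bystander. Origin at the centre of its underside.
- coaster: Blue ceramic coaster, 94 mm across, 8 mm thick. Bystander. Origin at the centre of its underside.
- strain (a joint): How far the handle is pushed outwards (+) or inwards (-) along its slot in the crank arm, m; 0 when free. Centring springs give 5 N of side force per mm. More than 4 mm (20 N) either way strains the crank and fails the job, so watch the side force and keep it low. Open the fingers slowly at the end, lest they flick the crank out of the dwell.
Not all that is in view belongs to the job. What is shaped like the cartridge but purple or turquoise is not meant.

How it is judged (in metres and radians):
On the way:
1. the yellow-labelled cartridge stands released in the nest, jaw still open (horizontal distance between cartridge and nest below 0.012 m and z of cartridge in the frame of nest below 0.004 m and angle between cartridge's own z axis and vertical below 0.12 rad and contact force between the fingers and cartridge below 0.3 N and contact force between jaw and cartridge below 5 N), for 0.2 s.
At the end, for the whole second after the job is handed in: Hands off, the jaw presses the cartridge against the backstop with more than 18 N (only the dwell holds that), the cartridge stands upright within 0.12 rad on the nest floor (within 4 mm in height, 13 mm of the nest centre) and crank and cartridge are at rest (contact force between jaw and cartridge above 18 N and horizontal distance between cartridge and nest below 0.013 m and z of cartridge in the frame of nest below 0.004 m and angle between cartridge's own z axis and vertical below 0.12 rad and angular speed of crank below 0.2 rad/s and linear speed of cartridge below 0.02 m/s); the robot touches nothing.
It fails at once if the handle is strained more than 4 mm (20 N) inwards or outwards (value of joint strain above 0.004 m or value of joint strain below -0.004 m).
It fails at once if the other cartridge is disturbed (more than 20 mm) (distance of other_cartridge from where it was at the start of the episode above 0.02 m).
It fails at once if the joystick is moved more than 20 mm (distance of joystick from where it was at the start of the episode above 0.02 m).
It fails at once if the coaster is moved more than 20 mm (distance of coaster from where it was at the start of the episode above 0.02 m).
It also fails if it takes over 72 s, if anything falls off the work surface, if the arm or the gripper's body presses on something with over 40 N, if the wrist force passes 120 N, or if a joint passes its speed limit or range.

## Working session

There is one attempt and no reset: what is moved stays moved. The work goes in short steps, Python scripts to look and compute and a tool call to move; the robot and the scene stay as the last step left them, time stands still between calls to the robot, and variables do not carry over. Pictures are saved under pics/ and viewed, at most 10 in all, crops included, and the job is handed in when it is done.

Besides the shell and the picture viewer there is one more tool, called after ">>>" as name(argument=value, ...), one argument or row to a line, values as JSON. carry_out: Moves the arm, as the interface text tells. Its arguments: {"type":"object","properties":{"moves":{"type":"string"},"force":{"type":"number"}},"required":["moves"]}

```bash
mkdir -p pics; ls
cat > h.py <<'E'
import numpy as np,cv2
from workcell import bot
def R(o):
    from scipy.spatial.transform import Rotation as Ro
    o=np.array(o,float)
    if o.shape==(3,3): return o
    if o.size==4: return Ro.from_quat(o).as_matrix()
    return Ro.from_euler('xyz',o,degrees=True).as_matrix()
def ray(c,p):
    k=np.array(c['mtx']);d=c.get('distortion',None)
    q=cv2.undistortPoints(np.array([[p]],float),k,np.array(d,float) if d is not None else None)[0,0]
    v=R(c['orientation'])@np.array([q[0],-q[1],-1]);return np.array(c['position'],float),v
def onz(c,p,z):
    o,v=ray(c,p);return o+v*(z-o[2])/v[2]
def two(c1,p1,c2,p2):
    a,u=ray(c1,p1);b,v=ray(c2,p2)
    s=np.linalg.lstsq(np.stack([u,-v],1),b-a,rcond=None)[0]
    P,Q=a+u*s[0],b+v*s[1];return (P+Q)/2,np.linalg.norm(P-Q)
def proj(c,X):
    v=R(c['orientation']).T@(np.array(X)-np.array(c['position']));p=np.array(c['mtx'])@np.array([v[0],-v[1],-v[2]]);return p[:2]/p[2]
E
python3 - <<'E'
from h import *
for n in('top','side'):
    c=bot.camera(n);cv2.imwrite(f'pics/{n}0.png',c['img'][:,:,::-1]);print({k:v for k,v in c.items() if k!='img'})
print(bot.get_obs())
E
```

```text
pics
{'mtx': array([[482.33500415,   0.        , 315.39107565],
       [  0.        , 482.33500415, 246.27821489],
       [  0.        ,   0.        ,   1.        ]]), 'position': array([ 0.53964318, -0.03868023,  1.07237335]), 'orientation': array([  3.80199043,  -0.479501  , -89.33824373])}
{'mtx': array([[497.63644744,   0.        , 325.69858877],
       [  0.        , 497.63644744, 237.08477078],
       [  0.        ,   0.        ,   1.        ]]), 'position': array([0.14383738, 0.50388042, 0.65513299]), 'orientation': array([  51.70018069,   -0.83655993, -137.20809123])}
{'time': 0.1, 'q': array([-7.16753378e+01,  5.00868370e+00,  1.00363479e+01,  9.50978834e+01,
        4.36133866e-04,  9.00010741e+01]), 'qd': array([ 0.08624386, -0.0321914 ,  0.07488976, -0.00342122, -0.12967121,
        0.05655147]), 'joint_efforts': array([ 2.57254851e-04, -5.21562982e+01,  4.65651333e+01,  1.61150034e-02,
       -4.96187411e-06, -1.19335411e-05]), 'ee_pos': array([ 0.17286358, -0.52193099,  0.24762319]), 'tcp_rot': array([-1.79929781e+02, -4.34817126e-04,  1.83235875e+01]), 'wrist_force': array([-0.88682873, -0.14760237,  0.32679017]), 'torque': array([-0.02927283,  0.02591061, -0.01635877]), 'grasp_force': 0.0, 'opening': 0.08538737664514577}
```

View pics/top0.png

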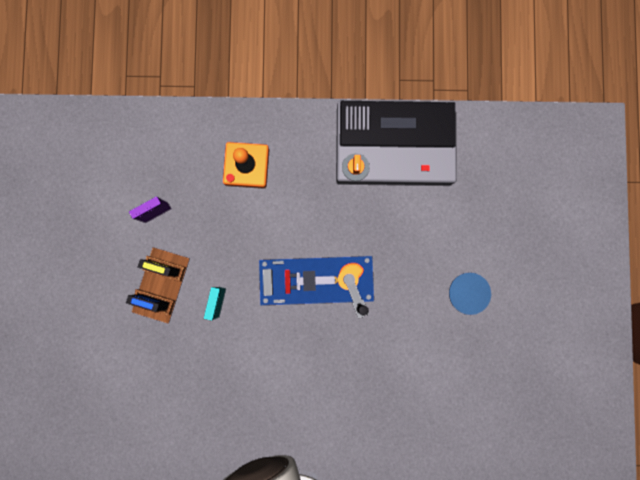

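View pics/side0.png

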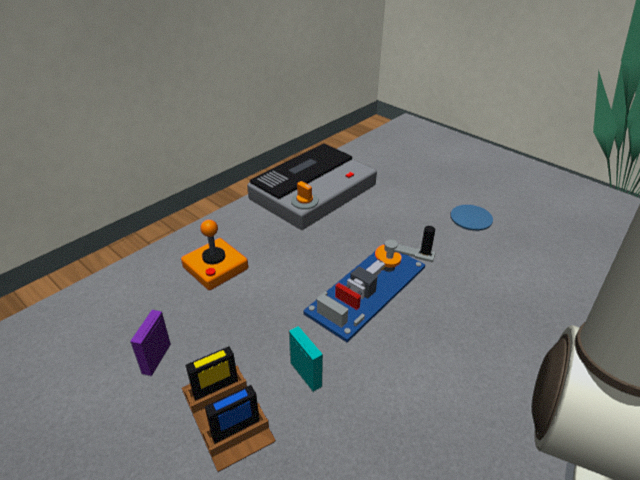

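Top view: the yellow-labelled cartridge is at (155,267) and (213,370) in the side view. Possible mix-ups are the blue one (146,301), purple (150,209) and turquoise (214,303). The clamp is around (316,281), with its handle at (362,309).

Run:
```python
from h import *
t=bot.camera('top');s=bot.camera('side')
np.save('cams.npy',np.array([t,s],dtype=object),allow_pickle=True)
a=cv2.resize(t['img'][230:335,115:215],(400,420),interpolation=cv2.INTER_CUBIC)
b=cv2.resize(s['img'][335:470,175:280],(327,420),interpolation=cv2.INTER_CUBIC)
d=cv2.resize(t['img'][245:320,250:385],(400,222),interpolation=cv2.INTER_CUBIC)
e=cv2.resize(s['img'][220:345,295:445],(327,178+0),interpolation=cv2.INTER_CUBIC)
im=np.zeros((600,727,3),np.uint8);im[:420,:400]=a;im[:420,400:]=b
im[420:,:400]=cv2.resize(d,(400,180));im[420:598,400:]=e
cv2.imwrite('pics/crop1.png',im[:,:,::-1])
def blobs(c,lo,hi,box=None,mn=15):
    h=cv2.cvtColor(c['img'],cv2.COLOR_RGB2HSV);m=cv2.inRange(h,np.array(lo),np.array(hi))
    if box: k=np.zeros_like(m);k[box[1]:box[3],box[0]:box[2]]=1;m=m*k
    for q in cv2.findContours(m,0,2)[0]:
        if cv2.contourArea(q)>=mn: yield cv2.contourArea(q),cv2.minAreaRect(q),cv2.boxPoints(cv2.minAreaRect(q))
for n,c in(('top',t),('side',s)):
  print(n,'yellow')
  for x in blobs(c,(24,120,100),(34,255,255),(100,200,260,400)):print(x[0],np.round(x[2],1).tolist())
  print('blue')
  for x in blobs(c,(105,120,40),(125,255,255),mn=30):print(x[0],np.round(x[2],1).tolist())
# clamp plate
for x in blobs(t,(105,120,40),(125,255,255),(240,230,400,330),500):
    P=np.array([onz(t,p,.012) for p in x[2]]);print('plate',P.round(4),P.mean(0),[np.linalg.norm(P[i]-P[i-1]) for i in range(4)])
```

```text
top yellow
119.5 [[141.39999389648438, 267.0], [143.3000030517578, 260.8999938964844], [165.10000610351562, 267.6000061035156], [163.1999969482422, 273.70001220703125]]
blue
122.5 [[129.6999969482422, 303.1000061035156], [131.5, 296.8999938964844], [153.5, 303.3999938964844], [151.60000610351562, 309.70001220703125]]
32.0 [[291.0, 277.0], [295.0, 277.0], [295.0, 285.0], [291.0, 285.0]]
1247.5 [[441.5, 292.5], [469.5, 264.5], [498.0, 293.0], [470.0, 321.0]]
3333.5 [[258.5, 259.70001220703125], [371.79998779296875, 255.8000030517578], [373.3999938964844, 300.79998779296875], [260.1000061035156, 304.70001220703125]]
side yellow
179.5 [[192.8000030517578, 362.20001220703125], [223.3000030517578, 349.1000061035156], [225.89999389648438, 355.1000061035156], [195.3000030517578, 368.1000061035156]]
blue
489.0 [[214.39999389648438, 416.79998779296875], [248.39999389648438, 399.79998779296875], [255.39999389648438, 413.79998779296875], [221.39999389648438, 430.79998779296875]]
264.5 [[211.8000030517578, 403.3999938964844], [245.0, 387.79998779296875], [248.60000610351562, 395.3999938964844], [215.39999389648438, 411.0]]
2390.0 [[302.3999938964844, 311.3999938964844], [389.70001220703125, 228.10000610351562], [425.70001220703125, 265.79998779296875], [338.5, 349.1000061035156]]
183.5 [[338.79998779296875, 280.70001220703125], [373.20001220703125, 252.0], [378.29998779296875, 258.1000061035156], [343.79998779296875, 286.79998779296875]]
plate [[ 0.5792  0.0779  0.012 ]
 [ 0.5908 -0.1713  0.012 ]
 [ 0.4922 -0.175   0.012 ]
 [ 0.4809  0.0726  0.012 ]] [ 0.53577239 -0.04895125  0.012     ] [np.float64(0.09842055037465486), np.float64(0.24943396596849815), np.float64(0.09866644829466469), np.float64(0.24790556306612133)]
```

View pics/crop1.png

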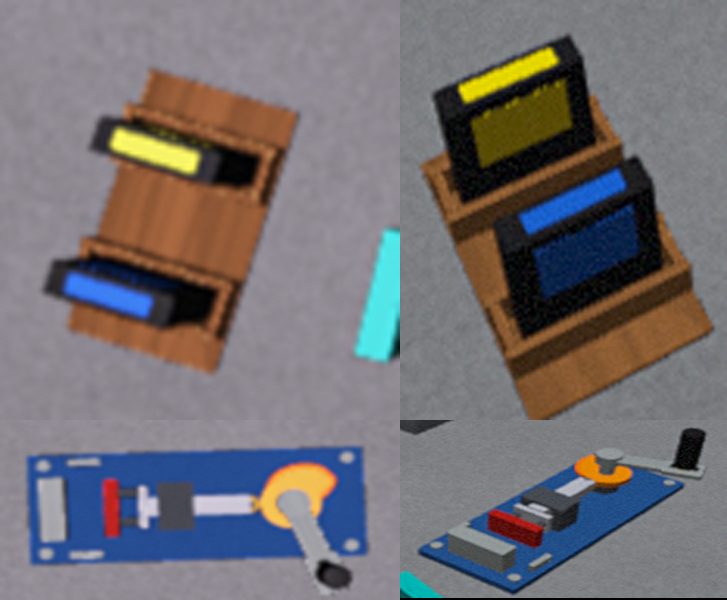

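The crop confirms it: the upper-left cartridge has the yellow label, the crank arm points down and right, and the nest lies between the grey backstop and the red jaw.

Run:
```python
from h import *
t=bot.camera('top');s=bot.camera('side')
X,e=two(t,(153.2,267.3),s,(209.3,358.6));print('cart top',X,e)
q=[onz(t,p,X[2]) for p in [(141.4,267),(143.3,260.9),(165.1,267.6),(163.2,273.7)]]
d=(q[2]-q[1]+q[3]-q[0])/2;print('yaw of width',np.degrees(np.arctan2(d[1],d[0])),np.linalg.norm(d))
ds=onz(s,(223.3,349.1),X[2])-onz(s,(192.8,362.2),X[2]);print('side',np.degrees(np.arctan2(ds[1],ds[0])),np.linalg.norm(ds))
X2,e2=two(t,(362.4,308.75),s,(428,230.5));print('handle top',X2,e2)
X3=two(t,(348.9,280.4),s,(295+209/327*150,220+(455-420)/178*125));print('shaft top',X3)
# plate corners in the side view
P=np.array([onz(s,p,.012) for p in [(302.4,311.4),(389.7,228.1),(425.7,265.8),(338.5,349.1)]]);print(P.round(3))
u=np.array([-.0462,.9989]);c=np.array([.5358,-.049])
for k in(-125,125):
  for l in(-50,50):
    p=c+u*k/1e3+np.array([-u[1],u[0]])*l/1e3;print(k,l,proj(t,[*p,.012]),proj(s,[*p,.012]))
# plate corner two view from side contour
h=cv2.cvtColor(s['img'],cv2.COLOR_RGB2HSV);m=cv2.inRange(h,np.array((105,120,40)),np.array((125,255,255)));m[:,:295]=0;m[:,440:]=0;m[:240]=0
qs=[q for q in cv2.findContours(m,0,2)[0]];q=cv2.convexHull(np.vstack(qs))
print(cv2.approxPolyDP(q,4,True)[:,0].tolist())
```

```text
cart top [0.55850259 0.28419218 0.08541736] 0.0004035517411808166
yaw of width -106.33640623169596 0.0466724687818666
side -106.04525712423138 0.045214307411642965
handle top [ 0.48114851 -0.13976269  0.11877598] 4.05820396453299e-05
shaft top (array([ 0.5375208 , -0.11584916,  0.06863226]), np.float64(0.003075335436153557))
[[ 0.577  0.082  0.012]
 [ 0.612 -0.218  0.012]
 [ 0.488 -0.169  0.012]
 [ 0.476  0.101  0.012]]
-125 -50 [371.94985778 255.42843294] [384.26997941 242.15749844]
-125 50 [373.88655523 301.03893539] [426.17183537 263.20409851]
125 -50 [258.38751286 259.32326129] [302.84215848 309.27202364]
125 50 [259.61769544 305.07339472] [347.50631453 338.23125672]
[[304, 313], [373, 253], [404, 254], [424, 264], [347, 341]]
```

>>> carry_out(
  moves="620 -644 20 0 0 -55.5 50;620 -644 20 0 0 -55.5 50;620 -644 20 0 0 -55.5 50;620 -644 20 0 0 -55.5 50;620 -644 20 0 0 -55.5 50;620 -644 20 0 0 -55.5 50;620 -644 20 0 0 -55.5 50;620 -644 20 0 0 -55.5 50;620 -644 20 0 0 -55.5 50;620 -644 20 0 0 -55.5 50;620 -644 20 0 0 -55.5 50;620 -644 20 0 0 -55.5 50;620 -644 20 0 0 -55.5 50;620 -644 20 0 0 -55.5 50;620 -644 20 0 0 -55.5 50;620 -644 20 0 0 -55.5 50;620 -644 20 0 0 -55.5 50;620 -644 20 0 0 -55.5 50;620 -644 20 0 0 -55.5 50;620 -644 20 0 0 -55.5 50",
)

```text
time: 2.3
ee_pos: [0.5589, 0.2848, 0.227]
tcp_rot: [-179.9, 0.1, 73.9]
wrist_force: [-0.1, -0.5, 0.2]
opening: 0.0499
grasp_force: 0.0
```

>>> carry_out(
  moves="0 0 50 0 0 0 50;0 0 105 0 0 0 50;0 0 105 0 0 0 50;0 0 105 0 0 0 50;0 0 105 0 0 0 50",
)

```text
time: 2.8
ee_pos: [0.5601, 0.2841, 0.1271]
tcp_rot: [179.8, -0.2, 73.8]
wrist_force: [0.1, -0.1, 0.9]
opening: 0.0498
grasp_force: 0.0
```

Run:
```python
from h import *
t=bot.camera('top');s=bot.camera('side')
a=cv2.resize(t['img'][220:320,100:200],(400,400));b=cv2.resize(s['img'][270:420,140:290],(400,400))
cv2.imwrite('pics/c2.png',np.hstack([a,b])[:,:,::-1]);o=bot.get_obs();print(o['q'].round(1),o['ee_pos'])
```

```text
[ 26.9  14.8   7.8  82.8  -0.  133.1] [0.56035839 0.28452864 0.12693001]
```

View pics/c2.png

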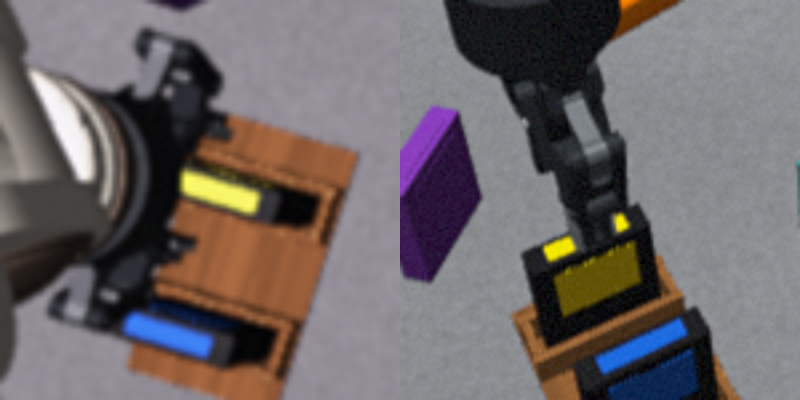

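The picture shows the open fingers on either side of the yellow label (crop 220,190), clear of the blue cartridge. I'm descending to grip.

>>> carry_out(
  moves="0 -1 40 0 0 0 50;0 -1 60 0 0 0 50;0 -1 60 0 0 0 50;0 -1 60 0 0 0 50;0 -1 60 0 0 0 5;0 -1 60 0 0 0 5;0 -1 60 0 0 0 5;0 -1 60 0 0 0 5;0 -1 60 0 0 0 5;0 -1 60 0 0 0 5;0 -1 60 0 0 0 5;0 -1 60 0 0 0 5",
  force=40,
)

```text
time: 4.1
ee_pos: [0.5589, 0.2848, 0.0651]
tcp_rot: [179.9, -0.1, 73.8]
wrist_force: [0.8, -0.8, 6.3]
opening: 0.0175
grasp_force: 42.2
```

>>> carry_out(
  moves="0 0 -40 0 0 0 5;0 0 -80 0 0 0 5;0 0 -115 0 0 0 5;-250 44 -115 0 0 -108.9 5;-250 44 -115 0 0 -108.9 5;-250 44 -115 0 0 -108.9 5;-250 44 -115 0 0 -108.9 5;-250 44 -115 0 0 -108.9 5;-250 44 -115 0 0 -108.9 5;-250 44 -115 0 0 -108.9 5;-250 44 -115 0 0 -108.9 5;-250 44 -115 0 0 -108.9 5;-250 44 -115 0 0 -108.9 5;-250 44 -115 0 0 -108.9 5;-250 44 -115 0 0 -108.9 5;-250 44 -115 0 0 -108.9 5;-250 44 -115 0 0 -108.9 5;-250 44 -115 0 0 -108.9 5;-250 44 -115 0 0 -108.9 5",
)

```text
time: 6.0
ee_pos: [0.5307, 0.0321, 0.1784]
tcp_rot: [-180.0, 0.0, -177.5]
wrist_force: [0.3, 0.0, -0.9]
opening: 0.0176
grasp_force: 41.2
```

Run:
```python
from h import *
s=bot.camera('side');t=bot.camera('top')
a=cv2.resize(t['img'][225:325,235:385],(400,267));b=cv2.resize(s['img'][190:350,270:450],(400,356))
im=np.zeros((356,800,3),np.uint8);im[:267,:400]=a;im[:,400:]=b
cv2.imwrite('pics/c3.png',im[:,:,::-1]);o=bot.get_obs();print(o['q'].round(1),o['ee_pos'],o['tcp_rot'])
# red jaw face/backstop in side view check: project backstop & jaw face tops
u=np.array([-.0462,.9989]);sh=np.array([.5389,-.1169])
for k in(135,149,163):
  p=sh+u*k/1e3;print(k,p,proj(s,[*p,.046]),proj(t,[*p,.046]))
for n,c in(('s',s),('t',t)):
  h=cv2.cvtColor(c['img'],cv2.COLOR_RGB2HSV);m=cv2.inRange(h,np.array((0,150,60)),np.array((6,255,255)))|cv2.inRange(h,np.array((174,150,60)),np.array((180,255,255)))
  for q in cv2.findContours(m,0,2)[0]:
    if cv2.contourArea(q)>20:print(n,cv2.boundingRect(q),cv2.boxPoints(cv2.minAreaRect(q)).round(1).tolist())
```

```text
[ 3.5  1.6 -1.2 87.2  0.   0.8] [0.53066991 0.03206098 0.17834026] [ 1.79999892e+02  3.73261265e-03 -1.77387004e+02]
135 [0.532663  0.0179515] [346.34053119 291.03600346] [284.61016812 281.32022051]
149 [0.5320162 0.0319361] [341.3017487  295.36348079] [278.00946049 281.54993873]
163 [0.5313694 0.0459207] [336.16219739 299.77750179] [271.40682978 281.77972388]
s (336, 283, 25, 26) [[330.8999938964844, 293.5], [337.8999938964844, 281.79998779296875], [364.1000061035156, 297.5], [357.1000061035156, 309.20001220703125]]
s (206, 268, 9, 8) [[206.0, 268.0], [214.0, 268.0], [214.0, 275.0], [206.0, 275.0]]
t (226, 174, 8, 8) [[225.0, 177.0], [229.5, 172.5], [234.5, 177.5], [230.0, 182.0]]
t (421, 165, 8, 6) [[421.0, 165.0], [428.0, 165.0], [428.0, 170.0], [421.0, 170.0]]
```

View pics/c3.png

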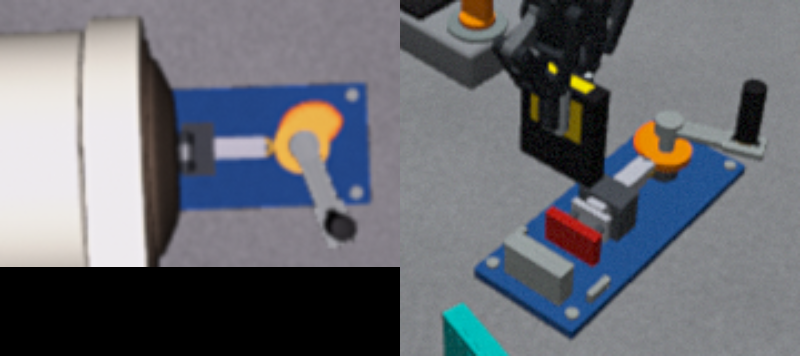

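The side crop shows the upright cartridge above the plate, with the red jaw at (573,235) and the backstop at (537,265). The nest projection agrees to about 1 mm, so I'm lowering it.

>>> carry_out(
  moves="-1 0 40 0 0 0 5;-1 0 70 0 0 0 5;-1 0 90 0 0 0 5;-1 0 98 0 0 0 5;-1 0 102 0 0 0 5;-1 0 102 0 0 0 5;-1 0 102 0 0 0 5",
)

```text
time: 6.8
ee_pos: [0.5323, 0.0321, 0.0775]
tcp_rot: [180.0, 0.1, -177.3]
wrist_force: [-0.2, 0.1, -0.4]
opening: 0.0175
grasp_force: 41.3
```

>>> carry_out(
  moves="0 0 1 0 0 0 5;0 0 2 0 0 0 5;0 0 3 0 0 0 5;0 0 4 0 0 0 5;0 0 4 0 0 0 5",
)

```text
time: 7.3
ee_pos: [0.5316, 0.0321, 0.0721]
tcp_rot: [-180.0, -0.0, -177.3]
wrist_force: [-0.2, 1.0, -0.2]
opening: 0.0171
grasp_force: 41.3
```

>>> carry_out(
  moves="0 0 0.5 0 0 0 5;0 0 1 0 0 0 5;0 0 1.5 0 0 0 5;0 0 1.5 0 0 0 5",
)

```text
time: 7.7
ee_pos: [0.5317, 0.0321, 0.0711]
tcp_rot: [180.0, 0.0, -177.3]
wrist_force: [-0.8, -0.0, 2.2]
opening: 0.0175
grasp_force: 41.8
```

>>> carry_out(
  moves="0 0 0.5 0 0 0 16;0 0 0.5 0 0 0 20;0 0 0.5 0 0 0 24;0 0 0.5 0 0 0 28;0 0 0.5 0 0 0 34;0 0 0.5 0 0 0 40;0 0 0.5 0 0 0 40;0 0 -20 0 0 0 40;0 0 -60 0 0 0 40;0 0 -110 0 0 0 40;0 0 -110 0 0 0 40;0 0 -110 0 0 0 40",
)

```text
time: 8.9
ee_pos: [0.5324, 0.0322, 0.1822]
tcp_rot: [180.0, 0.2, -177.3]
wrist_force: [-0.0, -0.1, -1.4]
opening: 0.04
grasp_force: 0.0
```

Run:
```python
from h import *
s=bot.camera('side')
cv2.imwrite('pics/c4.png',cv2.resize(s['img'][190:350,270:450],(720,600))[:,:,::-1])
h=cv2.cvtColor(s['img'],cv2.COLOR_RGB2HSV);m=cv2.inRange(h,np.array((24,120,100)),np.array((34,255,255)));m[:,:270]=0
for q in cv2.findContours(m,0,2)[0]:
  if cv2.contourArea(q)>10:r=cv2.minAreaRect(q);print(r,onz(s,r[0],.092),proj(s,(.532,.0319,.092)))
```

```text
((337.0882263183594, 288.8529357910156), (27.78277015686035, 12.34789752960205), 30.963756561279297) [0.51739842 0.06118542 0.092     ] [342.26416858 275.67075567]
((341.02667236328125, 275.4525146484375), (25.330162048339844, 5.556293964385986), 29.357755661010742) [0.53384339 0.03292321 0.092     ] [342.26416858 275.67075567]
```

View pics/c4.png

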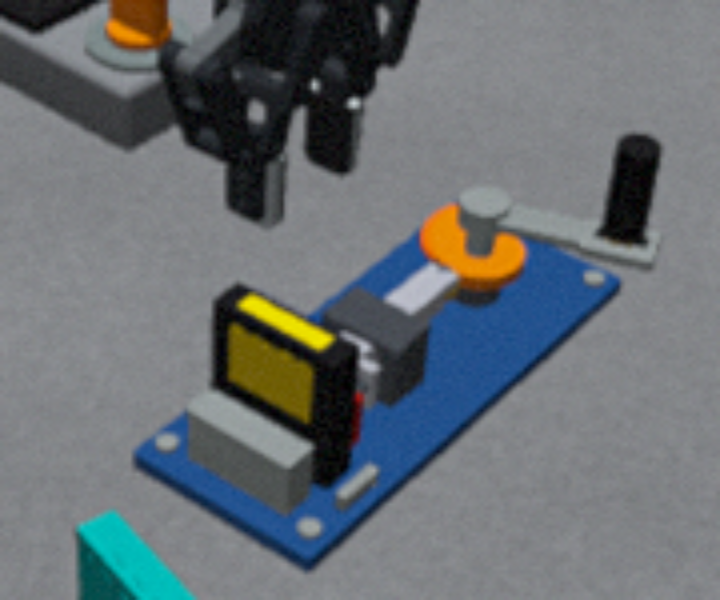

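The cartridge stands upright and free in the nest, about 2 mm from the centre, with its label at (285,320) in the crop. The fingers are clear, so next I measure the handle.

Run:
```python
from h import *
s=bot.camera('side');t=bot.camera('top')
for n,c,b in(('s',s,(410,215,445,262)),('t',t,(345,290,380,325))):
  g=cv2.cvtColor(c['img'],cv2.COLOR_RGB2GRAY);m=(g<45).astype(np.uint8);k=np.zeros_like(m);k[b[1]:b[3],b[0]:b[2]]=1;m*=k
  q=max(cv2.findContours(m,0,2)[0],key=cv2.contourArea);print(n,cv2.boundingRect(q),cv2.minAreaRect(q),cv2.contourArea(q))
  np.set_printoptions(linewidth=200)
  if n=='t':
    print(g[300:320,352:374])
sh=np.array([.5389,-.1169])
for a in(196,199,202,205,208):
  p=sh+.065*np.array([np.cos(np.radians(a)),np.sin(np.radians(a))]);print(a,p,[proj(c,[*p,z]).round(1).tolist() for c in(t,s) for z in(.126,.071)])
print(proj(t,[*sh,.08]),proj(s,[*sh,.08]))
```

```text
s (420, 226, 15, 29) ((427.36602783203125, 239.88111877441406), (10.381587982177734, 28.25757598876953), 10.619654655456543) 245.0
t (357, 304, 11, 10) ((361.6999816894531, 309.0999755859375), (11.180339813232422, 7.602630138397217), 26.56505012512207) 33.0
[[ 90 142 155 150 151 150 149 150 153 147 142 122  83  69  68  74  79  79  72  71  73  89]
 [ 84 128 152 152 151 152 150 151 153 155 157 149 110  95  97  98  98 100 100 100 102 111]
 [ 94 128 152 154 153 149 137 133 137 152 154 153 135 127 128 126 129 130 130 127 127 129]
 [120 157 159 156 150 123  90  78  88 128 145 154 150 127 131 134 136 135 136 133 132 131]
 [127 158 158 156 142  84  35  21  31  69 105 128 128 112 126 133 135 133 134 130 129 132]
 [129 139 155 158 142  78  18   0   4  20  43  63  83 102 118 134 137 134 132 130 128 131]
 [125 129 152 156 132  63  10   3  14  25  30  33  42  57  82 116 132 132 130 132 131 132]
 [131 134 152 150 108  39   3  15  35  45  47  42  39  36  48  80 113 127 129 130 130 132]
 [132 129 135 142  89  24   5  26  49  54  50  46  43  40  37  48  87 122 128 129 130 130]
 [133 126 122 141  89  
[... 809 characters left out ...]
 128 132 129 127 127 132 127 122 126 129 129 128 129 132 133 130 133 131 130]
 [130 126 127 129 130 131 128 127 130 131 128 126 128 129 128 129 131 129 128 130 131 129]]
196 [ 0.47641799 -0.13481643] [[360.2, 311.4], [357.5, 309.6], [429.3, 229.6], [425.0, 253.5]]
199 [ 0.47744129 -0.13806193] [[361.9, 310.9], [359.1, 309.1], [429.8, 228.6], [425.5, 252.5]]
202 [ 0.47863305 -0.14124943] [[363.5, 310.3], [360.7, 308.5], [430.3, 227.5], [425.9, 251.4]]
205 [ 0.47998999 -0.14437019] [[365.1, 309.6], [362.2, 307.9], [430.6, 226.4], [426.3, 250.2]]
208 [ 0.48150841 -0.14741565] [[366.7, 308.8], [363.7, 307.2], [430.8, 225.3], [426.5, 249.1]]
[349.42200188 279.13510888] [392.03432895 239.31133251]
```

>>> carry_out(
  moves="61 -170 0 0 0 0 42;61 -170 0 0 0 0 42;61 -170 0 0 0 0 42;61 -170 0 0 0 0 42;61 -170 0 0 0 0 42;61 -170 0 0 0 0 42;61 -170 20 0 0 0 42;61 -170 40 0 0 0 42;61 -170 60 0 0 0 42;61 -170 76 0 0 0 42;61 -170 76 0 0 0 42;61 -170 76 0 0 0 42",
)

```text
time: 10.25
ee_pos: [0.4789, -0.1396, 0.1047]
tcp_rot: [180.0, -0.0, -177.2]
wrist_force: [0.8, 0.6, 1.2]
opening: 0.0416
grasp_force: 0.0
```

Run:
```python
from h import *
s=bot.camera('side')
cv2.imwrite('pics/c5.png',cv2.resize(s['img'][160:280,370:490],(600,600))[:,:,::-1]);o=bot.get_obs();print(o['q'].round(1),o['ee_pos'],o['wrist_force'])
```

```text
[-16.3  -2.4 -13.2  79.1   0.  -19.1] [ 0.47923805 -0.13995471  0.10541695] [ 0.27042311 -0.46528378 -0.14550462]
```

View pics/c5.png

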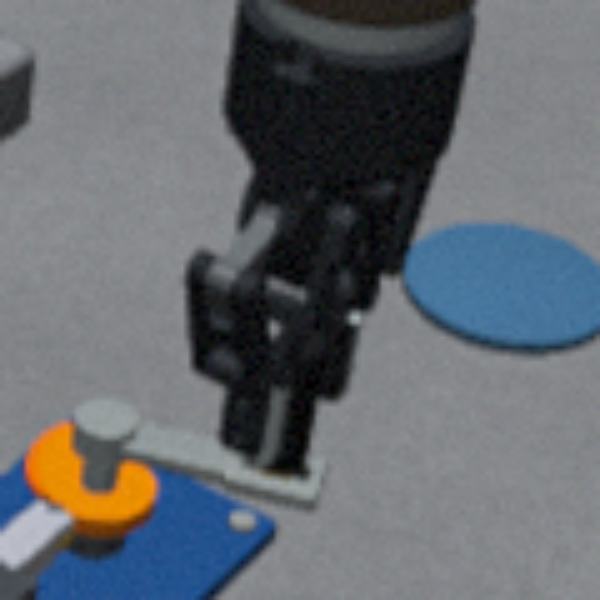

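The crop shows the handle between the fingers at (270,440), above the crank arm. I'm closing slowly.

>>> carry_out(
  moves="0 0 0 0 0 0 32;0 0 0 0 0 0 26;0 0 0 0 0 0 22;0 0 0 0 0 0 20;0 0 0 0 0 0 18;0 0 0 0 0 0 15;0 0 0 0 0 0 15;0 0 0 0 0 0 15",
  force=40,
)

```text
time: 11.1
ee_pos: [0.479, -0.1407, 0.1051]
tcp_rot: [-180.0, 0.0, -177.3]
wrist_force: [0.4, -0.6, 5.3]
opening: 0.0188
grasp_force: 38.9
```

```bash
cat > cr.py <<'E'
import sys;from h import *
# args: cmdx cmdy (mm), target radius mm, step deg, n rows, Cx Cy
cx,cy,r,st,n,Cx,Cy=map(float,sys.argv[1:8]);o=bot.get_obs();C=np.array([Cx,Cy]);p=np.array([cx,cy])
f=o['wrist_force'];a=np.arctan2(*(p-C)[::-1]);er=np.array([np.cos(a),np.sin(a)]);et=np.array([-er[1],er[0]])
print('ang',np.degrees(a)%360,'r',np.linalg.norm(p-C),'Fr %.1f Ft %.1f Fz %.1f'%(f[:2]@er,f[:2]@et,f[2]),'ee',o['ee_pos'][:2].round(4)*1e3,'grip',o['grasp_force'],o['opening'],o['time'])
y=np.radians(-177.35);T=np.array([[np.cos(y),np.sin(y)],[np.sin(y),-np.cos(y)]]);r0=np.linalg.norm(p-C)
for i in range(1,int(n)+1):
    b=a+np.radians(st*i);q=C+(r0+(r-r0)*min(1,i/4))*np.array([np.cos(b),np.sin(b)]);d=(T@(q-p)).round(1)
    print(f'{d[0]} {d[1]} 0 0 0 0 15;',end='')
print('\nend cmd',(p+T.T@d).round(2))
E
python3 cr.py 479 -140.4 65 3 8 538.9 -116.9
```

```text
ang 201.42109676630255 r 64.34485216394546 Fr -0.2 Ft 0.7 Fz 5.3 ee [ 479.  -140.7] grip 38.94941210746765 0.01884839999247659 11.1
-1.0 -3.2 0 0 0 0 15;-2.2 -6.4 0 0 0 0 15;-3.6 -9.5 0 0 0 0 15;-5.1 -12.5 0 0 0 0 15;-6.9 -15.4 0 0 0 0 15;-8.9 -18.2 0 0 0 0 15;-11.0 -20.9 0 0 0 0 15;-13.2 -23.4 0 0 0 0 15;
end cmd [ 493.27 -163.16]
```

>>> carry_out(
  moves="-1.0 -3.2 0 0 0 0 15;-2.2 -6.4 0 0 0 0 15;-3.6 -9.5 0 0 0 0 15;-5.1 -12.5 0 0 0 0 15;-6.9 -15.4 0 0 0 0 15;-8.9 -18.2 0 0 0 0 15;-11.0 -20.9 0 0 0 0 15;-13.2 -23.4 0 0 0 0 15",
)

```text
time: 11.9
ee_pos: [0.4933, -0.1631, 0.1051]
tcp_rot: [179.9, 0.0, -177.3]
wrist_force: [-0.1, 3.5, 6.0]
opening: 0.019
grasp_force: 39.0
```

```bash
python3 cr.py 493.3 -163.2 65 3 8 538.9 -116.9
```

```text
ang 225.4364120787652 r 64.9849982688312 Fr -2.4 Ft -2.5 Fz 6.0 ee [ 493.3 -163.1] grip 38.99994492530823 0.019037568113746153 11.9
-2.4 -2.4 0 0 0 0 15;-4.9 -4.7 0 0 0 0 15;-7.5 -6.9 0 0 0 0 15;-10.2 -9.0 0 0 0 0 15;-13.0 -10.9 0 0 0 0 15;-16.0 -12.6 0 0 0 0 15;-19.0 -14.2 0 0 0 0 15;-22.1 -15.6 0 0 0 0 15;
end cmd [ 516.1  -177.76]
```

>>> carry_out(
  moves="-2.4 -2.4 0 0 0 0 15;-4.9 -4.7 0 0 0 0 15;-7.5 -6.9 0 0 0 0 15;-10.2 -9.0 0 0 0 0 15;-13.0 -10.9 0 0 0 0 15;-16.0 -12.6 0 0 0 0 15",
)

```text
time: 12.5
ee_pos: [0.5095, -0.1747, 0.105]
tcp_rot: [179.9, -0.0, -177.3]
wrist_force: [-3.0, 4.2, 7.3]
opening: 0.0186
grasp_force: 39.1
```

```bash
python3 cr.py 509.9 -175.1 64.8 3 8 538.9 -116.9
```

```text
ang 243.5137600242669 r 65.02491830060227 Fr -2.4 Ft -4.5 Fz 7.3 ee [ 509.5 -174.7] grip 39.082791209220886 0.018621520107252893 12.5
-3.0 -1.5 0 0 0 0 15;-6.2 -2.9 0 0 0 0 15;-9.3 -4.1 0 0 0 0 15;-12.6 -5.1 0 0 0 0 15;-15.8 -6.0 0 0 0 0 15;-19.1 -6.8 0 0 0 0 15;-22.5 -7.4 0 0 0 0 15;-25.9 -7.7 0 0 0 0 15;
end cmd [ 536.13 -181.59]
```

>>> carry_out(
  moves="-3.0 -1.5 0 0 0 0 15;-6.2 -2.9 0 0 0 0 15;-9.3 -4.1 0 0 0 0 15;-12.6 -5.1 0 0 0 0 15;-15.8 -6.0 0 0 0 0 15;-19.1 -6.8 0 0 0 0 15",
)

```text
time: 13.1
ee_pos: [0.5286, -0.1808, 0.105]
tcp_rot: [180.0, -0.1, -177.3]
wrist_force: [-5.1, 2.1, 7.5]
opening: 0.0194
grasp_force: 39.1
```

```bash
python3 cr.py 529.3 -181.0 65 3 6 538.9 -116.9
```

```text
ang 261.4823475526654 r 64.81489026450635 Fr -1.4 Ft -5.4 Fz 7.5 ee [ 528.6 -180.8] grip 39.08263921737671 0.01940638930799667 13.1
-3.3 -0.6 0 0 0 0 15;-6.7 -1.1 0 0 0 0 15;-10.1 -1.3 0 0 0 0 15;-13.5 -1.4 0 0 0 0 15;-16.9 -1.3 0 0 0 0 15;-20.3 -1.0 0 0 0 0 15;
end cmd [ 549.62 -181.06]
```

>>> carry_out(
  moves="-3.3 -0.6 0 0 0 0 15;-6.7 -1.1 0 0 0 0 15;-10.1 -1.3 0 0 0 0 15;-13.5 -1.4 0 0 0 0 15;-16.9 -1.3 0 0 0 0 15;-20.3 -1.0 0 0 0 0 15",
  force=60,
)

```text
time: 13.7
ee_pos: [0.5487, -0.1811, 0.105]
tcp_rot: [180.0, -0.1, -177.3]
wrist_force: [-6.5, -0.2, 8.3]
opening: 0.0187
grasp_force: 58.3
```

```bash
python3 cr.py 549.6 -181.1 65 3 6 538.9 -116.9
```

```text
ang 279.4623222080256 r 65.08555907419094 Fr -0.9 Ft -6.5 Fz 8.3 ee [ 548.7 -181.1] grip 58.254053592681885 0.018748157902420532 13.7
-3.4 0.5 0 0 0 0 15;-6.7 1.2 0 0 0 0 15;-10.0 2.1 0 0 0 0 15;-13.2 3.1 0 0 0 0 15;-16.4 4.3 0 0 0 0 15;-19.6 5.6 0 0 0 0 15;
end cmd [ 568.92 -174.6 ]
```

>>> carry_out(
  moves="-3.4 0.5 0 0 0 0 15;-6.7 1.2 0 0 0 0 15;-10.0 2.1 0 0 0 0 15;-13.2 3.1 0 0 0 0 15;-16.4 4.3 0 0 0 0 15",
)

```text
time: 14.2
ee_pos: [0.5647, -0.1765, 0.105]
tcp_rot: [-180.0, -0.1, -177.3]
wrist_force: [-7.5, -2.8, 8.0]
opening: 0.0186
grasp_force: 58.3
```

```bash
python3 cr.py 565.8 -176.0 65 2 5 538.9 -116.9
```

```text
ang 294.4731649637197 r 64.93396645824124 Fr -0.5 Ft -8.0 Fz 8.0 ee [ 564.7 -176.5] grip 58.3364474773407 0.01858987577522011 14.2
-2.1 0.9 0 0 0 0 15;-4.2 1.8 0 0 0 0 15;-6.2 2.8 0 0 0 0 15;-8.2 3.9 0 0 0 0 15;-10.1 5.1 0 0 0 0 15;
end cmd [ 575.65 -170.44]
```

>>> carry_out(
  moves="-2.1 0.9 0 0 0 0 15;-4.2 1.8 0 0 0 0 15;-6.2 2.8 0 0 0 0 15;-8.2 3.9 0 0 0 0 15;-10.1 5.1 0 0 0 0 15",
)

```text
time: 14.7
ee_pos: [0.5744, -0.1714, 0.105]
tcp_rot: [-179.9, -0.1, -177.3]
wrist_force: [-7.9, -4.9, 7.5]
opening: 0.0184
grasp_force: 58.4
```

```bash
python3 cr.py 575.6 -170.4 65 2 4 538.9 -116.9
```

```text
ang 304.44939423723196 r 64.87788529229357 Fr -0.5 Ft -9.3 Fz 7.5 ee [ 574.4 -171.4] grip 58.44180643558502 0.018365329739010647 14.7
-1.9 1.2 0 0 0 0 15;-3.8 2.5 0 0 0 0 15;-5.6 3.8 0 0 0 0 15;-7.4 5.2 0 0 0 0 15;
end cmd [ 582.75 -164.86]
```

>>> carry_out(
  moves="-1.9 1.2 0 0 0 0 15;-3.8 2.5 0 0 0 0 15;-5.6 3.8 0 0 0 0 15;-7.4 5.2 0 0 0 0 15",
)

```text
time: 15.1
ee_pos: [0.5813, -0.1662, 0.105]
tcp_rot: [-179.9, -0.2, -177.3]
wrist_force: [-8.3, -6.6, 7.9]
opening: 0.0187
grasp_force: 58.5
```

```bash
python3 cr.py 582.7 -164.9 65 1.5 6 538.9 -116.9
```

```text
ang 312.3804512046054 r 64.98030470842689 Fr -0.7 Ft -10.6 Fz 7.9 ee [ 581.3 -166.2] grip 58.477885723114014 0.01868839985220365 15.1
-1.3 1.1 0 0 0 0 15;-2.6 2.2 0 0 0 0 15;-3.8 3.4 0 0 0 0 15;-5.0 4.6 0 0 0 0 15;-6.2 5.8 0 0 0 0 15;-7.3 7.1 0 0 0 0 15;
end cmd [ 589.66 -157.47]
```

Ft is near the expected 11 N peak, so I take small steps from here.

>>> carry_out(
  moves="-1.3 1.1 0 0 0 0 15;-2.6 2.2 0 0 0 0 15;-3.8 3.4 0 0 0 0 15",
)

```text
time: 15.4
ee_pos: [0.585, -0.1629, 0.105]
tcp_rot: [-179.8, -0.2, -177.4]
wrist_force: [-8.7, -7.5, 8.4]
opening: 0.0185
grasp_force: 58.5
```

```bash
python3 cr.py 586.3 -161.3 65 1.5 6 538.9 -116.9
```

```text
ang 316.8717449652887 r 64.94705536050114 Fr -1.2 Ft -11.4 Fz 8.4 ee [ 585.  -162.9] grip 58.47953975200653 0.018503610412168213 15.4
-1.2 1.2 0 0 0 0 15;-2.4 2.4 0 0 0 0 15;-3.5 3.7 0 0 0 0 15;-4.7 5.0 0 0 0 0 15;-5.7 6.3 0 0 0 0 15;-6.8 7.6 0 0 0 0 15;
end cmd [ 592.74 -153.39]
```

>>> carry_out(
  moves="-1.2 1.2 0 0 0 0 15;-2.4 2.4 0 0 0 0 15;-3.5 3.7 0 0 0 0 15",
)

```text
time: 15.7
ee_pos: [0.5883, -0.1593, 0.105]
tcp_rot: [-179.8, -0.2, -177.4]
wrist_force: [-7.9, -10.1, 6.9]
opening: 0.0189
grasp_force: 58.5
```

```bash
python3 cr.py 589.6 -157.4 65 1.5 6 538.9 -116.9
```

```text
ang 321.3815605325935 r 64.8902149788395 Fr 0.1 Ft -12.8 Fz 6.9 ee [ 588.3 -159.3] grip 58.48764181137085 0.018886432039012357 15.7
-1.1 1.3 0 0 0 0 15;-2.2 2.6 0 0 0 0 15;-3.3 3.9 0 0 0 0 15;-4.3 5.3 0 0 0 0 15;-5.3 6.7 0 0 0 0 15;-6.2 8.1 0 0 0 0 15;
end cmd [ 595.42 -149.02]
```

>>> carry_out(
  moves="-1.1 1.3 0 0 0 0 15;-2.2 2.6 0 0 0 0 15;-3.3 3.9 0 0 0 0 15",
)

```text
time: 16.0
ee_pos: [0.5915, -0.1554, 0.105]
tcp_rot: [-179.8, -0.1, -177.4]
wrist_force: [-7.6, -8.2, 7.4]
opening: 0.0189
grasp_force: 58.5
```

```bash
python3 cr.py 592.7 -153.3 65 1.5 6 538.9 -116.9
```

```text
ang 325.91850710665256 r 64.95690879344558 Fr -1.7 Ft -11.1 Fz 7.4 ee [ 591.5 -155.4] grip 58.46280097961426 0.018869345118444594 16.0
-1.0 1.4 0 0 0 0 15;-2.0 2.8 0 0 0 0 15;-2.9 4.2 0 0 0 0 15;-3.8 5.6 0 0 0 0 15;-4.7 7.1 0 0 0 0 15;-5.5 8.6 0 0 0 0 15;
end cmd [ 597.8  -144.45]
```

>>> carry_out(
  moves="-1.0 1.4 0 0 0 0 15;-2.0 2.8 0 0 0 0 15",
)

```text
time: 16.2
ee_pos: [0.5939, -0.152, 0.105]
tcp_rot: [-179.9, -0.1, -177.4]
wrist_force: [-5.0, -6.3, 5.4]
opening: 0.0184
grasp_force: 58.5
```

```bash
python3 cr.py 594.6 -150.4 65 1.5 6 538.9 -116.9
```

```text
ang 328.97577301068173 r 64.99799996922987 Fr -1.0 Ft -8.0 Fz 5.4 ee [ 593.9 -152. ] grip 58.460973501205444 0.018367039848548133 16.2
-0.9 1.4 0 0 0 0 15;-1.8 2.9 0 0 0 0 15;-2.7 4.4 0 0 0 0 15;-3.5 5.9 0 0 0 0 15;-4.2 7.4 0 0 0 0 15;-5.0 8.9 0 0 0 0 15;
end cmd [ 599.18 -141.28]
```

>>> carry_out(
  moves="-0.9 1.4 0 0 0 0 15;-1.8 2.9 0 0 0 0 15;-1.8 2.9 0 0 0 0 15",
)

```text
time: 16.5
ee_pos: [0.5961, -0.1482, 0.1051]
tcp_rot: [-179.9, -0.0, -177.3]
wrist_force: [-1.3, -2.8, 5.6]
opening: 0.0182
grasp_force: 58.5
```

```bash
python3 cr.py 596.2 -147.4 65 1.5 6 538.9 -116.9
```

```text
ang 331.9742427334975 r 64.91178629494037 Fr 0.2 Ft -3.1 Fz 5.6 ee [ 596.1 -148.2] grip 58.51516127586365 0.01824910693991633 16.5
-0.9 1.5 0 0 0 0 15;-1.7 2.9 0 0 0 0 15;-2.5 4.5 0 0 0 0 15;-3.2 6.0 0 0 0 0 15;-3.9 7.5 0 0 0 0 15;-4.6 9.1 0 0 0 0 15;
end cmd [ 600.37 -138.1 ]
```

>>> carry_out(
  moves="-0.9 1.5 0 0 0 0 15;-1.7 2.9 0 0 0 0 15;-2.5 4.5 0 0 0 0 15;-2.5 4.5 0 0 0 0 15;-2.5 4.5 0 0 0 0 15",
)

```text
time: 17.0
ee_pos: [0.5984, -0.1436, 0.105]
tcp_rot: [-179.9, -0.0, -177.3]
wrist_force: [-1.4, -3.3, 5.3]
opening: 0.0183
grasp_force: 58.5
```

```bash
python3 cr.py 598.5 -142.8 65 1.5 1 538.9 -116.9
```

```text
ang 336.5119808534747 r 64.98438273923976 Fr 0.1 Ft -3.5 Fz 5.3 ee [ 598.4 -143.6] grip 58.51522386074066 0.01829696386278804 17.0
-0.7 1.5 0 0 0 0 15;
end cmd [ 599.13 -141.27]
```

The force has dropped and stays flat, so the follower is in the dwell. I'll lower the grip force and open slowly.

>>> carry_out(
  moves="0 0 0 0 0 0 16;0 0 0 0 0 0 17;0 0 0 0 0 0 17.5;0 0 0 0 0 0 18;0 0 0 0 0 0 18.4;0 0 0 0 0 0 18.8;0 0 0 0 0 0 19.2;0 0 0 0 0 0 19.6;0 0 0 0 0 0 20;0 0 0 0 0 0 20.4;0 0 0 0 0 0 20.8;0 0 0 0 0 0 21.2;0 0 0 0 0 0 21.6;0 0 0 0 0 0 22;0 0 0 0 0 0 23;0 0 0 0 0 0 24;0 0 0 0 0 0 25;0 0 0 0 0 0 27;0 0 0 0 0 0 29",
  force=20,
)

```text
time: 18.9
ee_pos: [0.5984, -0.1429, 0.1047]
tcp_rot: [180.0, -0.0, -177.3]
wrist_force: [-0.8, 0.6, -0.2]
opening: 0.029
grasp_force: 0.0
```

>>> carry_out(
  moves="0 0 0 0 0 0 31;0 0 0 0 0 0 33;0 0 0 0 0 0 35;0 0 0 0 0 0 37;0 0 0 0 0 0 39;0 0 0 0 0 0 40;0 0 0 0 0 0 40;0 0 -5 0 0 0 40;0 0 -15 0 0 0 40;0 0 -35 0 0 0 40;0 0 -70 0 0 0 40;0 0 -100 0 0 0 40;0 0 -100 0 0 0 40;0 0 -100 0 0 0 40",
)

```text
time: 20.3
ee_pos: [0.5989, -0.143, 0.2061]
tcp_rot: [-180.0, 0.1, -177.3]
wrist_force: [-0.2, -0.6, -1.0]
opening: 0.04
grasp_force: 0.0
```

Run:
```python
from h import *
s=bot.camera('side')
cv2.imwrite('pics/c6.png',cv2.resize(s['img'][190:350,270:450],(720,600))[:,:,::-1])
print([(proj(s,[*(np.array([.5389,-.1169])+.065*np.array([np.cos(a),np.sin(a)])),.126])-[270,190])*[4,3.75] for a in np.radians([320,328,336,345])],bot.get_obs()['time'])
```

```text
[array([466.25350649,  34.77100506]), array([447.92047534,  36.50502091]), array([430.43966542,  39.60793792]), array([412.16119435,  44.68321945])] 20.35
```

View pics/c6.png

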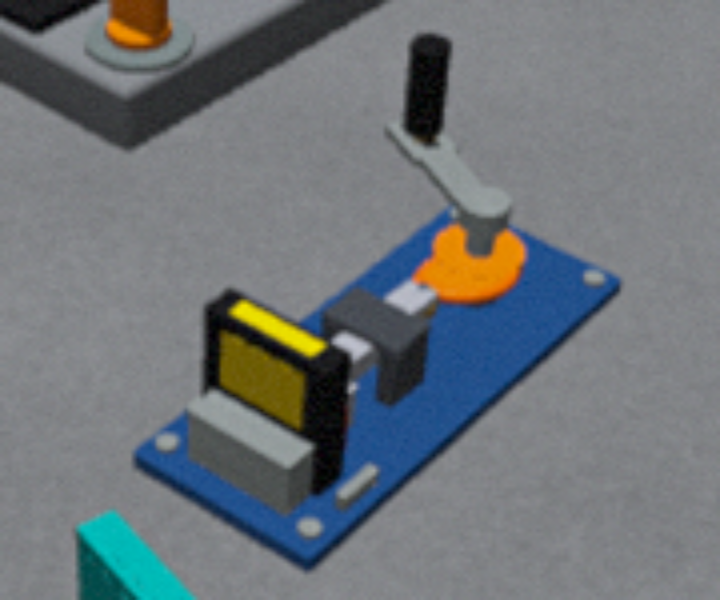

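The crank stayed where I left it, at about 336° with the handle top at (430,43). The cartridge is pressed upright against the backstop, and the hand is clear.

```bash
python3 -c "
from workcell import bot
print(bot.job_done())"
```

```text
the job is handed in; nothing more can be done
None
```

I've handed the job in. The yellow-labelled cartridge stands clamped upright in the nest, and the crank stayed in the cam's dwell after I let go. The side force stayed below about 3 N. The simulator didn't report a verdict.

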